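# Nudge a fired pot home in the decorating nest

## Robot

A 6-joint arm with a two-finger parallel gripper is mounted at the origin on the work surface. World frame = base frame: x ahead of the robot, y to its left, z up, the work surface at z = 0. Lengths are in m, angles in rad, forces in N, time in s.
With the tool pointing down it reaches from about 0.35 to 0.85 m from the base axis. Payload 8.1 kg.
Tool frame: the origin (TCP) lies between the finger pads; the fingertips stand 25 mm ahead of it and the grasp point (between the pads) lies 6 mm ahead of it; x points along the fingers, z is the direction in which the jaws open and shut, and the axes are right-handed (so a half turn about x gives the same grasp; the last joint's range is limited). The gripper opens to 85 mm and grips with 20 to 120 N. Pads are 22 mm wide; open, the fingers measure 114 mm over their backs; the gripper's body (76 mm by 85 mm) begins 54 mm behind the grasp point. The pads swing forward as they close: fully open they stand 13 mm farther back than shut.
Start: joints at [1.162, 0.13, 1.488, -0, 1.523, -0.085], TCP at [0.191, 0.569, 0.256] pointing down, gripper open.
Joint ranges: [-2.96, 2.96], [-0.89, 2.26], [0.02, 2.5], [-1.34, 4.48], [0, 2.73], [-2.66, 2.66]. Speed limits (rad/s): [2.39, 2.39, 2.79, 3.14, 3.14, 3.14].

## Interface

Orientations are given as a unit quaternion [x, y, z, w].
In Python, from plant import arm gives the robot as it stands.
- The arm moves only by the tool apply_moves, never from a script. Its argument "moves" is a list that holds one entry, the list of rows, each a list of 7 numbers: the shift along the tool's x, y, z in units of 25 mm (1.0 is 25 mm), then the turn, a rotation vector about the tool's x, y, z in units of 6 degrees (1.0 is 6 degrees), then the opening, from -1 (shut) to 1 (fully open). A call has 1 to 12 rows; each row is the pose to reach, as a shift and turn from the pose commanded when the call began, along the tool's axes at that moment; what a row does not reach only later rows make up. A row lasts 1/10 s, in which the tool goes at most 50 mm and 8.59 degrees, less where a joint would pass 70% of its speed; a pose out of reach is approached as far as the arm can. A call with a gripper value outside its range is refused whole. The fingers move at their own pace and stop on an object; the grip force is fixed at half the most. Time passes only in rows, so rows that repeat a pose let the fingers close. It gives the time, the measured TCP pose, the force and the opening at its end, in the units of the state.
- arm.read_state(): the state, without advancing time (a new reading comes with each control period).
- arm.capture(name): name is "side" or "top" or "wrist"; returns the picture (480x640x3 uint8, blue, green, red); there is no depth.
- arm.calibration(name): a dict with "mtx" (3x3 intrinsics, pixels), "pose" (4x4, takes a point from camera to world coordinates); the wrist camera has in their place "hand_eye" (4x4, takes a point from camera to tool coordinates, whose origin is the TCP and whose axes are the tool frame's). Camera axes: x right, y up, looking along -z (the intrinsics and any distortion apply to the point x, -y, -z); pixel columns grow to the right and rows downward; lengths in m; the calibration is good to about 2 mm. A picture is of the moment at which its call begins: read the wrist's pose just before it. calibration takes no time and is no camera call.
- arm.finish_job(): hands the job in, once; it reports no verdict.
The state is a dict: "clock": time; "qpos": joint angles; "qvel": joint speeds; "tau": joint torques, N m; "tcp_pos": TCP position; "orientation": TCP orientation; "force": force on the tool from outside, world axes, zero at the start; "wrist_torque": the same for the moment, N m; "opening": finger opening in m.
Only numpy, scipy, OpenCV 4.12 (cv2) and the standard library are available. Lean on these libraries where they do the work, as an engineer would, in place of code of your own. Each camera call takes 0.05 s, during which the arm holds its last target.

## Task

Take the little clay pot with the pinched neck and flared rim, set it upright on the open front end of the wooden nest, and let go of it there. Then nudge it gently along the plate, past the sprung roller, until it rests on the end stop with the roller closed in behind it, so that fence, stop and roller all touch it; the clay is brittle, so never shove it hard against the nest, keep it upright and leave the cup and the dish where they are. Leave it standing there by itself.

Things in the scene. Friction and masses are not known exactly. Their poses are not given: they have to be found in the camera images.
- pot_mid (a point): Centre (half-way up) of the pot: bare orange-brown fired clay, round about its upright axis, 60 mm tall, about 0.25 kg. Straight-sided belly 60 mm in diameter from 13 to 39 mm above its foot; foot 44 mm across, neck pinched to 44 mm, rim flared to 52 mm. Stands on the table at the start, in any of three places among the cup and the dish. z axis up.
- nest: The nest's wooden base plate, 12 mm thick, fixed flat on the table. Origin on its underside, x along the pushing direction (away from the robot), z up; it spans x -135 to 135, y -55 to 115 mm. The pot goes on at the open front (free plate x -135 to -25) and is pushed along +x with its centre near y = 0. Seated its centre is at y 0 and x 55, give or take 25 mm with the carriage.
- fence: Straight bar of slick white plastic fixed along the plate's x, 40 mm high above the plate. Origin on the plate's top face right above the nest's origin, axes as the nest's. Its guiding face is at y = -30 mm, from x -35 to 115; a flared lead-in at the near end reaches back to x -61, y -48. The pot slides easily along it.
- stop_place (a point): MIDDLE place of the end stop, an upright steel pin 12 mm in diameter, 45 mm high, at nest x 90, y 6 mm; this point is half-way up its axis. Stop and roller ride together on a dark steel angle (the carriage), clamped by hand up to 25 mm nearer or farther along x. This point is fixed to the plate: the stop's true place is NOT measured and must be felt for.
- roller_place (a point): MIDDLE place of the pale roller (12 mm diameter, 9 to 37 mm above the plate), at nest x 33, y 27 mm; true x up to 25 mm off, same shift as the stop. Sprung: yields 14 mm along +y, 3 to 4 N. Nudging the pot past takes 5 to 12 N, then 1 to 3 N on to the stop, where it rises sharply. The clay bears under 25 N. Its housing (y above 71) is 38 mm high.
- cup_mid (a point): Centre (half-way up) of the straight clay cup, a bystander: 72 mm tall, 68 mm across the mouth, same clay as the pot.
- dish_mid (a point): Centre (half-way up) of the small open clay dish, a bystander: 36 mm tall, 84 mm across, same clay as the pot.
Mind the look-alikes: they are no part of the job. What is shaped like the part that bears pot_mid but black or turquoise is not meant.

How it is judged:
By the outcome, as a careful person would: the job done as asked, in the order asked, and still so for the second after the job is handed in, with the robot touching nothing.
It also fails if it takes over 61 s, if anything falls off the work surface, if the arm or the gripper's body presses on something with over 40 N, if the wrist force passes 120 N, or if a joint passes its speed limit or range.

## Working session

There is one attempt and no reset: what is moved stays moved. The work goes in short steps, Python scripts to look and compute and a tool call to move; the robot and the scene stay as the last step left them, time stands still between calls to the robot, and variables do not carry over. Pictures are saved under pics/ and viewed, and the job is handed in when it is done.

Besides the shell and the picture viewer there is one more tool, called as name([rows], argument=value, ...), one row to a line, values as JSON. apply_moves: Moves the arm, as the interface text tells. Its arguments: {"type":"object","properties":{"moves":{"type":"array","items":{"type":"array","items":{"type":"array","items":{"type":"number"}}}}},"required":["moves"]}

```bash
ls; mkdir -p pics
python3 - <<'E'
from plant import arm
import cv2
for n in("side","top","wrist"):
    s=arm.read_state()
    cv2.imwrite(f"pics/a_{n}.png",arm.capture(n)); c=arm.calibration(n); print(n,{k:(v.round(4).tolist() if hasattr(v,'round') else v) for k,v in c.items()})
print(arm.read_state())
E
```

```text
pics
side {'mtx': [[436.5365, 0.0, 317.7576], [0.0, 436.5365, 233.8869], [0.0, 0.0, 1.0]], 'pose': [[-0.9314, 0.2572, -0.2577, 0.3063], [-0.3641, -0.6626, 0.6545, 0.4625], [-0.0024, 0.7034, 0.7108, 0.614], [0.0, 0.0, 0.0, 1.0]]}
top {'mtx': [[519.0622, 0.0, 314.6518], [0.0, 519.0622, 239.5066], [0.0, 0.0, 1.0]], 'pose': [[-0.0018, 0.9939, -0.1107, 0.4193], [-0.9999, -0.0029, -0.0098, -0.0462], [-0.0101, 0.1107, 0.9938, 0.8515], [0.0, 0.0, 0.0, 1.0]]}
wrist {'mtx': [[398.7615, 0.0, 317.3126], [0.0, 398.7615, 245.2933], [0.0, 0.0, 1.0]], 'hand_eye': [[0.0001, 0.2805, -0.9599, -0.1182], [0.0008, 0.9599, 0.2805, 0.0733], [1.0, -0.0008, -0.0002, -0.0006], [0.0, 0.0, 0.0, 1.0]]}
{'clock': 0.15, 'qpos': array([ 1.16161836e+00,  1.31022506e-01,  1.48901817e+00,  1.38919820e-05,
        1.52300476e+00, -8.53779708e-02]), 'qvel': array([-0.00137804, -0.00252869, -0.0039204 , -0.00048885,  0.00037814,
        0.00131486]), 'tau': array([ 7.07429626e-04, -5.70069587e+01, -5.01155019e+01, -2.50319972e-04,
        9.68494074e-03, -2.34609047e-05]), 'tcp_pos': array([0.19071119, 0.56847893, 0.2554706 ]), 'orientation': array([-0.41312331,  0.57450177,  0.41260523,  0.57361465]), 'force': array([ 0.88811471, -0.14487314, -0.96479049]), 'wrist_torque': array([-0.02418148,  0.02471651,  0.00927388]), 'opening': 0.08542803212525023}
```

View pics/a_side.png

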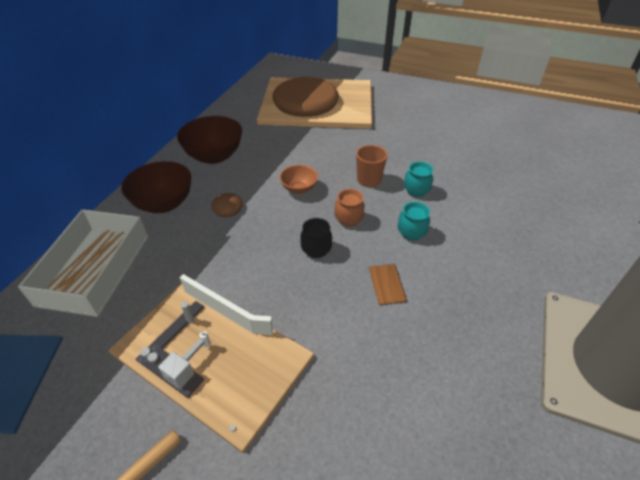

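View pics/a_top.png

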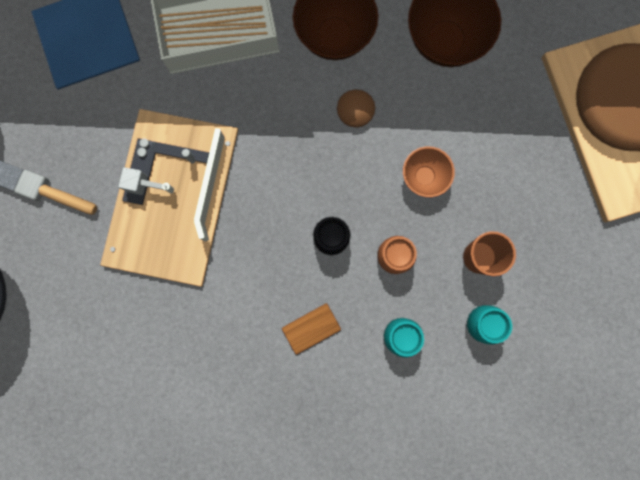

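View pics/a_wrist.png

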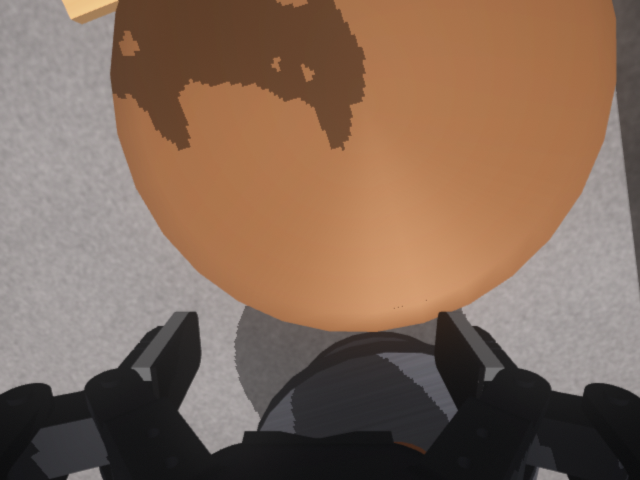

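The top view shows what could be taken for the pot:
- Orange necked pot at (398,254).
- Straight cup at (492,254).
- Dish at (429,172).
- Brown ball or bowl at (356,107).
- Turquoise look-alikes at (405,338) and (490,325).
- Black look-alike at (332,236).

By the description I choose (398,254), which is (349,207) in the side view. Next I'll check it in a close crop and measure.

```bash
cat > h.py <<'E'
import numpy as np, cv2
from plant import arm
from scipy.spatial.transform import Rotation as R
def ray(name,uv):
    c=arm.calibration(name); K=c["mtx"]; P=np.array(c["pose"])
    uv=np.atleast_2d(uv).astype(float)
    d=np.c_[(uv[:,0]-K[0,2])/K[0,0],-(uv[:,1]-K[1,2])/K[1,1],-np.ones(len(uv))]@P[:3,:3].T
    return P[:3,3],d
def plane(name,uv,z):
    o,d=ray(name,uv); return o+d*((z-o[2])/d[:,2])[:,None]
def proj(name,X):
    c=arm.calibration(name); K=c["mtx"]; P=np.array(c["pose"])
    p=(np.atleast_2d(X)-P[:3,3])@P[:3,:3]
    return np.c_[K[0,0]*p[:,0]/-p[:,2]+K[0,2],K[1,2]-K[1,1]*p[:,1]/-p[:,2]]
def tri(uvs):
    A=np.zeros((3,3));b=np.zeros(3)
    for n,uv in uvs:
        o,d=ray(n,uv);d=d[0]/np.linalg.norm(d[0]);M=np.eye(3)-np.outer(d,d);A+=M;b+=M@o
    return np.linalg.solve(A,b)
E
python3 - <<'E'
import cv2,numpy as np
from h import *
t=cv2.imread("pics/a_top.png");s=cv2.imread("pics/a_side.png")
a=cv2.resize(t[60:350,320:560],None,fx=2,fy=2,interpolation=cv2.INTER_CUBIC)[:560,:480]
b=cv2.resize(s[140:240,260:440],None,fx=1.7,fy=2.4)
b=cv2.resize(s[180:240,320:380],(300,300),interpolation=cv2.INTER_CUBIC)
im=np.zeros((560,780,3),np.uint8);im[:,:480]=a;im[:300,480:]=b
cv2.imwrite("pics/b_crop.png",im)
n=cv2.resize(t[100:300,90:250],None,fx=3,fy=3,interpolation=cv2.INTER_CUBIC)
cv2.imwrite("pics/b_nest.png",n)
cv2.imwrite("pics/b_nests.png",cv2.resize(s[265:455,100:325],None,fx=3,fy=3,interpolation=cv2.INTER_CUBIC))
hsv=cv2.cvtColor(t,cv2.COLOR_BGR2HSV)
m=cv2.inRange(hsv,(3,110,60),(14,255,255))
for c in cv2.findContours(m,0,2)[0]:
    if cv2.contourArea(c)>200: print("top",cv2.boundingRect(c),cv2.minEnclosingCircle(c),cv2.contourArea(c))
hsv=cv2.cvtColor(s,cv2.COLOR_BGR2HSV)
m=cv2.inRange(hsv,(3,110,60),(14,255,255))
for c in cv2.findContours(m,0,2)[0]:
    if cv2.contourArea(c)>200: print("side",cv2.boundingRect(c),cv2.contourArea(c))
E
```

```text
top (282, 304, 58, 50) ((310.72119140625, 328.3293151855469), 28.729135513305664) 1491.5
top (378, 236, 38, 38) ((396.4285583496094, 254.2857208251953), 19.059633255004883) 1051.0
top (464, 232, 51, 44) ((489.04876708984375, 254.1300811767578), 25.63249969482422) 1661.0
top (403, 147, 51, 50) ((428.2078857421875, 172.1545867919922), 25.548063278198242) 1932.5
top (338, 90, 36, 36) ((355.45281982421875, 107.70153045654297), 18.16621971130371) 968.5
top (579, 43, 61, 108) ((629.5116577148438, 96.5465087890625), 53.567291259765625) 5059.5
side (370, 265, 36, 39) 940.0
side (213, 195, 28, 21) 438.5
side (335, 189, 28, 37) 797.5
side (280, 165, 37, 28) 734.5
side (357, 146, 30, 41) 922.5
side (272, 78, 66, 39) 1942.5
```

View pics/b_crop.png

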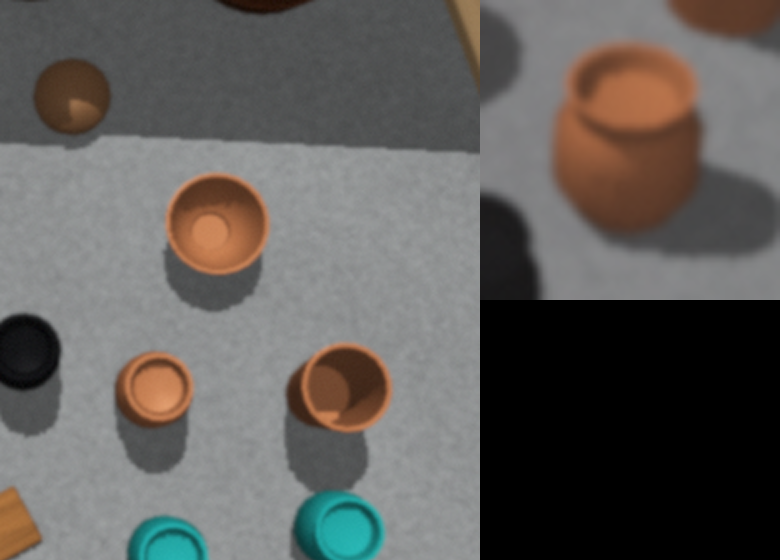

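View pics/b_nest.png

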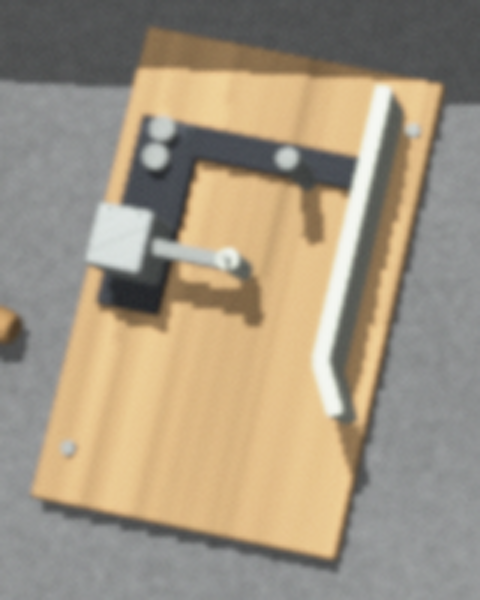

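View pics/b_nests.png

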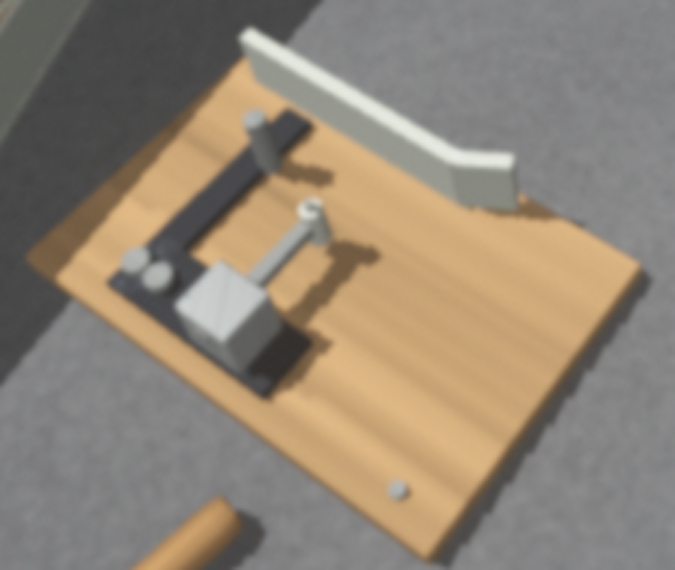

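The crop confirms it: the pot at (397,254) has a pinched neck and a flared rim, while the cup is straight-sided and the dish is flat. Next is the pose of the nest and of the pot.

Run:
```python
from h import *
top=np.array([[149,27],[443,82],[333,555],[33,493]])/3+[90,100]-0.33
side=np.array([[27,258],[247,60],[645,266],[430,558]])/3+[100,265]-0.33
model=np.array([[135,115],[135,-55],[-135,-55],[-135,115]])/1000.
def fit(W):
    a=model-model.mean(0);b=W-W.mean(0)
    th=np.arctan2((a[:,0]*b[:,1]-a[:,1]*b[:,0]).sum(),(a*b).sum());
    c,s=np.cos(th),np.sin(th);Rm=np.array([[c,-s],[s,c]]);t=W.mean(0)-Rm@model.mean(0)
    return th,t,Rm,W-(model@Rm.T+t)
for n,uv in(("top",top),("side",side)):
    W=plane(n,uv,.012)[:,:2];th,t,Rm,r=fit(W);print(n,np.degrees(th),t,(r*1000).round(1).tolist())
Wt=(plane("top",top,.012)[:,:2]+plane("side",side,.012)[:,:2])/2
th,t,Rm,r=fit(Wt);print("avg",th,np.degrees(th),t)
inv=lambda p:(Rm.T@(np.asarray(p)[:2]-t))*1000
ct=lambda p:np.array(p)/3+[90,100]-.33
cs=lambda p:np.array(p)/3+[100,265]-.33
for nm,a,b,z in(("stop",(287,157),(255,118),.057),("roller",(229,259),(310,208),.049)):
    print(nm,inv(plane("top",ct(a),z)[0]),inv(plane("side",cs(b),z)[0]),tri([("top",ct(a)),("side",cs(b))]))
# fence
for a in((381,87),(322,355),(335,412)): print("fence top",inv(plane("top",ct(a),.052)[0]))
# pot rim circle z=.06: top crop 2x offset(320,60)
p1=plane("top",np.array([[160,387]])/2+[320,60],.058)[0]
p2=plane("side",np.array([[632,88]])/5-[96,0]+[320,180],.058)[0]
print("pot",p1,p2, inv(p1))
for nm,uv,z in(("cup",(492.5,253.5),.072),("dish",(429,171.5),.036),("blk",(332,235.5),.055),("tq1",(405,337),.055),("tq2",(491,325),.055),("block",(311,328),.02)): print(nm,plane("top",[uv],z)[0])
```

```text
top -11.677543251492402 [0.5816443 0.1715333] [[-2.2, -0.5], [-0.5, 0.6], [1.6, 1.4], [1.0, -1.4]]
side -10.606801323718278 [0.57895639 0.17816077] [[-0.8, -7.0], [-1.9, 10.3], [-0.6, -0.2], [3.3, -3.1]]
avg -0.19453240672045277 -11.145885883604317 [0.58029818 0.17484613]
stop [67.31424714  3.15471176] [64.96858783  4.4157094 ] [0.6471113  0.16534981 0.05441839]
roller [ 9.65524698 23.69241353] [ 8.68505321 25.98605117] [0.59518683 0.19721639 0.04598008]
fence top [115.05248631 -36.01495315]
fence top [-31.20418607 -36.29389619]
fence top [-59.07391322 -49.37634495]
pot [ 0.48576726 -0.16898223  0.058     ] [ 0.48473405 -0.16548008  0.058     ] [ -26.283202   -355.61668379]
cup [ 0.48423186 -0.30546401  0.072     ]
dish [ 0.61914941 -0.22135548  0.036     ]
blk [ 0.5141863  -0.06512511  0.055     ]
tq1 [ 0.35954079 -0.17446137  0.055     ]
tq2 [ 0.3772802  -0.30457136  0.055     ]
block [ 0.37109644 -0.0319411   0.02      ]
```

```bash
cat >> h.py <<'E'
YAW=np.radians(-11.7)
NT=np.array([0.5816,0.1715])
def n2w(x,y):
    c,s=np.cos(YAW),np.sin(YAW); return NT+np.array([c*x-s*y,s*x+c*y])/1000
def w2n(p):
    c,s=np.cos(YAW),np.sin(YAW); d=(np.asarray(p)[:2]-NT)*1000; return np.array([c*d[0]+s*d[1],-s*d[0]+c*d[1]])
def goal_R(sign=1):
    z=sign*np.array([-np.sin(YAW),np.cos(YAW),0]); x=np.array([0,0,-1.]); return np.c_[x,np.cross(z,x),z]
def plan(pos,Rg=None,frm=None):
    s=arm.read_state(); R0=R.from_quat(s["orientation"]).as_matrix(); p=s["tcp_pos"]
    sh=R0.T@(np.asarray(pos)-p)/.025
    rv=np.zeros(3) if Rg is None else R.from_matrix(R0.T@Rg).as_rotvec()/np.radians(6)
    print("shift",sh.round(2),"turn",rv.round(2)); return sh,rv
E
python3 - <<'E'
from h import *
s=arm.read_state();print(R.from_quat(s["orientation"]).as_matrix().round(3))
for sg in(1,-1):
    plan([.485,-.167,.2],goal_R(sg))
E
```

```text
[[-0.001 -0.948  0.318]
 [-0.001  0.318  0.948]
 [-1.     0.    -0.001]]
shift [  2.25 -20.52 -24.14] turn [-1.14 -0.01 -0.  ]
shift [  2.25 -20.52 -24.14] turn [ 2.886e+01 -0.000e+00  2.000e-02]
```

apply_moves([
  [[-1,0,0,0,0,0,1],[-1,-20.5,-24.1,-1.14,0,0,1],[-1,-20.5,-24.1,-1.14,0,0,1],[-1,-20.5,-24.1,-1.14,0,0,1],[-1,-20.5,-24.1,-1.14,0,0,1],[-1,-20.5,-24.1,-1.14,0,0,1],[-1,-20.5,-24.1,-1.14,0,0,1],[-1,-20.5,-24.1,-1.14,0,0,1],[-1,-20.5,-24.1,-1.14,0,0,1],[-1,-20.5,-24.1,-1.14,0,0,1],[-1,-20.5,-24.1,-1.14,0,0,1],[-1,-20.5,-24.1,-1.14,0,0,1]],
])

```text
clock: 1.35
tcp_pos: [0.3956, 0.0563, 0.2814]
orientation: [-0.447, 0.548, 0.446, 0.549]
force: [0.9, 0.0, 1.3]
opening: 0.0855
```

Run:
```python
from h import *
plan([.485,-.167,.2],goal_R(1))
```

```text
shift [ 3.26 -5.31 -8.02] turn [-0.    0.    0.01]
```

apply_moves([
  [[1.2,-5.3,-8.0,0,0,0,1],[1.2,-5.3,-8.0,0,0,0,1],[1.2,-5.3,-8.0,0,0,0,1],[1.2,-5.3,-8.0,0,0,0,1],[3.2,-5.3,-8.0,0,0,0,1],[3.2,-5.3,-8.0,0,0,0,1],[3.2,-5.3,-8.0,0,0,0,1],[3.2,-5.3,-8.0,0,0,0,1]],
])

```text
clock: 2.15
tcp_pos: [0.4843, -0.1641, 0.2014]
orientation: [-0.446, 0.549, 0.447, 0.548]
force: [0.3, 1.2, 0.5]
opening: 0.086
```

```bash
cat >> h.py <<'E'
def wcap(fn):
    s=arm.read_state(); im=arm.capture("wrist"); cv2.imwrite(fn,im); np.savez(fn+".npz",p=s["tcp_pos"],q=s["orientation"]); return im
def wray(fn,uv):
    d=np.load(fn+".npz"); c=arm.calibration("wrist");K=c["mtx"];T=np.eye(4);T[:3,:3]=R.from_quat(d["q"]).as_matrix();T[:3,3]=d["p"];P=T@np.array(c["hand_eye"])
    uv=np.atleast_2d(uv).astype(float)
    dd=np.c_[(uv[:,0]-K[0,2])/K[0,0],-(uv[:,1]-K[1,2])/K[1,1],-np.ones(len(uv))]@P[:3,:3].T
    return P[:3,3],dd
def wplane(fn,uv,z):
    o,d=wray(fn,uv);return o+d*((z-o[2])/d[:,2])[:,None]
E
python3 - <<'E'
from h import *
wcap("pics/c_wrist.png"); s=arm.read_state();print(s["clock"],s["tcp_pos"])
E
```

```text
2.2 [ 0.48483395 -0.16392679  0.20236411]
```

View pics/c_wrist.png

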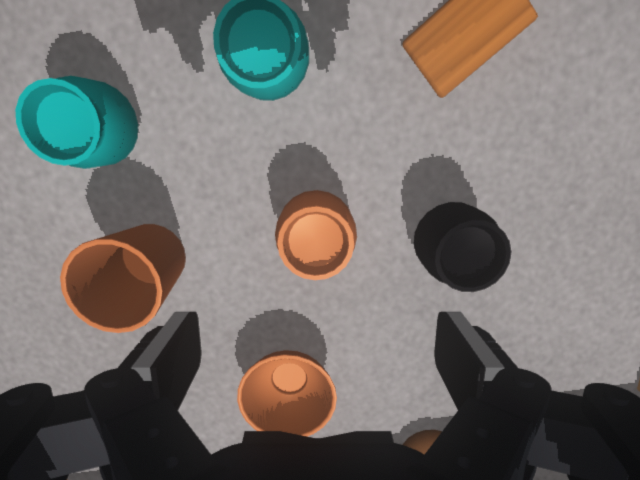

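The wrist view shows the pot's rim centred near (316,241). The black pot is at (467,248), the cup at (112,285) and the dish at (287,395).

Run:
```python
from h import *
im=cv2.imread("pics/c_wrist.png");hsv=cv2.cvtColor(im,cv2.COLOR_BGR2HSV)
m=cv2.inRange(hsv,(3,90,60),(16,255,255))
for c in cv2.findContours(m,0,2)[0]:
    if cv2.contourArea(c)>300 and len(c)>5: print(cv2.boundingRect(c),cv2.fitEllipse(c))
print(wplane("pics/c_wrist.png",[[316.5,237.5],[277,238],[355,238]],.058))
```

```text
(405, 430, 35, 24) ((422.797119140625, 440.84869384765625), (19.11085319519043, 32.647701263427734), 69.56338500976562)
(237, 351, 100, 86) ((286.6754455566406, 394.5919494628906), (84.87334442138672, 98.74435424804688), 94.44041442871094)
(60, 224, 125, 109) ((121.4240493774414, 277.2067565917969), (97.04139709472656, 128.36314392089844), 60.81128692626953)
(275, 190, 82, 90) ((315.42254638671875, 235.00686645507812), (79.46296691894531, 88.9390640258789), 0.43388301134109497)
(403, 0, 135, 98) ((471.15625, 29.006534576416016), (79.59707641601562, 156.96282958984375), 49.11681365966797)
[[ 0.48154631 -0.16435965  0.058     ]
 [ 0.47644857 -0.19072166  0.058     ]
 [ 0.48719607 -0.13880366  0.058     ]]
```

Run:
```python
from h import *
plan([.485,-.1655,.035],goal_R(1))
```

```text
shift [ 6.69 -0.01 -0.06] turn [0.   0.   0.01]
```

apply_moves([
  [[2,0,-0.05,0,0,0,1],[4,0,-0.05,0,0,0,1],[5.5,0,-0.05,0,0,0,1],[6.3,0,-0.05,0,0,0,1],[6.65,0,-0.05,0,0,0,1],[6.65,0,-0.05,0,0,0,1]],
])

```text
clock: 2.8
tcp_pos: [0.4846, -0.165, 0.0355]
orientation: [-0.447, 0.548, 0.447, 0.548]
force: [-0.7, 0.2, 0.3]
opening: 0.0854
```

Run:
```python
from h import *
wcap("pics/d_wrist.png"); s=arm.read_state();print(s["clock"],s["tcp_pos"],s["force"])
```

```text
2.85 [ 0.48543137 -0.16553419  0.03665709] [ 0.99831067 -0.37816563  1.29910638]
```

View pics/d_wrist.png

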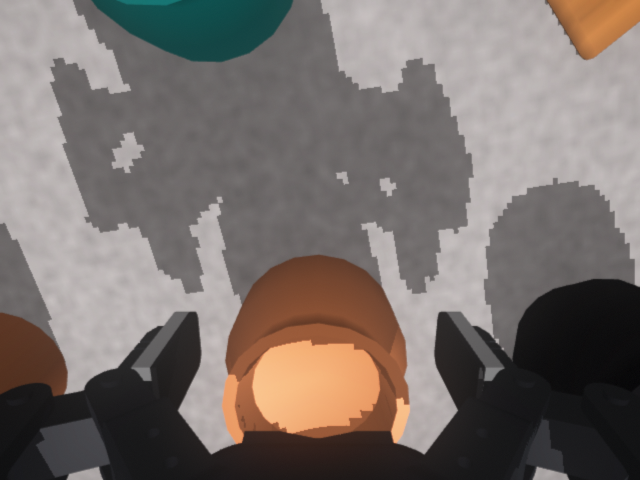

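The pot (centre about 317,360) stands midway between the pads at 195 and 440, with clear gaps to the cup and the black pot. I'll close the gripper.

apply_moves([
  [[0,0,0,0,0,0,-0.2],[0,0,0,0,0,0,-0.2],[0,0,0,0,0,0,-0.2],[0,0,0,0,0,0,-0.2],[0,0,0,0,0,0,-0.2],[0,0,0,0,0,0,-0.2]],
])

```text
clock: 3.45
tcp_pos: [0.486, -0.1662, 0.0374]
orientation: [-0.447, 0.548, 0.445, 0.549]
force: [-2.0, 1.5, 8.5]
opening: 0.0581
```

apply_moves([
  [[-0.4,0,0,0,0,0,-0.2],[-1,0,0,0,0,0,-0.2],[-2,0,0,0,0,0,-0.2],[-3,0,0,0,0,0,-0.2],[-4,0,0,0,0,0,-0.2],[-4,0,0,0,0,0,-0.2]],
])

```text
clock: 4.05
tcp_pos: [0.4871, -0.167, 0.1406]
orientation: [-0.449, 0.547, 0.444, 0.55]
force: [1.3, -0.6, -1.8]
opening: 0.0582
```

Run:
```python
from h import *
wcap("pics/e_wrist.png"); cv2.imwrite("pics/e_side.png",arm.capture("side")); s=arm.read_state();print(s["clock"],s["tcp_pos"],s["force"],s["opening"])
plan([*n2w(-85,1),.15],goal_R(1))
```

```text
4.15 [ 0.48485981 -0.1659538   0.13616575] [-1.07384412  0.32882135 -3.47436766] 0.058609625072680784
shift [-0.57  2.35 14.04] turn [-0.   -0.01  0.02]
```

View pics/e_wrist.png

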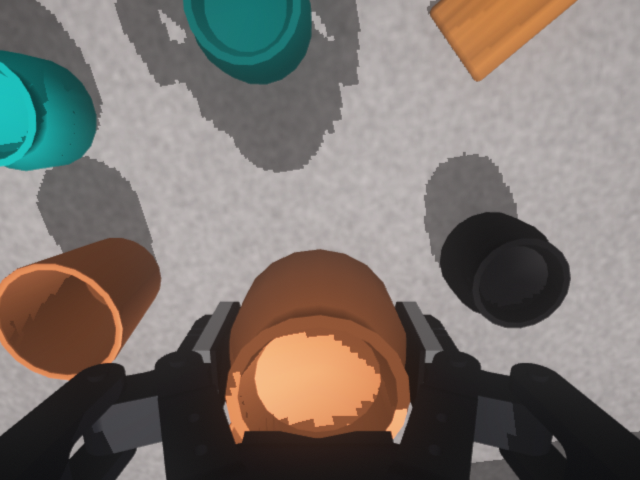

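View pics/e_side.png

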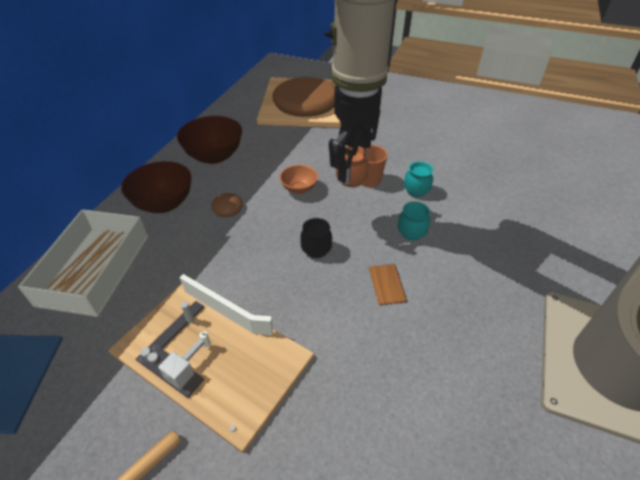

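apply_moves([
  [[-1,0,0.5,0,0,0,-0.2],[-1,0.5,2,0,0,0,-0.2],[-1,1,4,0,0,0,-0.2],[-1,1.3,6,0,0,0,-0.2],[-1,1.6,8,0,0,0,-0.2],[-1,2,10,0,0,0,-0.2],[-1,2.2,11.5,0,0,0,-0.2],[-1,2.35,13,0,0,0,-0.2],[-1,2.35,14,0,0,0,-0.2],[-1,2.35,14,0,0,0,-0.2],[-1,2.35,14,0,0,0,-0.2]],
])

```text
clock: 5.25
tcp_pos: [0.4967, 0.1889, 0.1583]
orientation: [-0.446, 0.549, 0.447, 0.547]
force: [-0.2, -0.0, -3.8]
opening: 0.0582
```

Run:
```python
from h import *
wcap("pics/f_wrist.png"); cv2.imwrite("pics/f_side.png",arm.capture("side"));  s=arm.read_state();print(s["clock"],s["tcp_pos"],s["force"],s["opening"],w2n(s["tcp_pos"]))
```

```text
5.35 [0.49714305 0.18795735 0.15893403] [ 1.35512452 -0.21759413 -2.85450988] 0.05808170433977062 [-86.03951289  -1.01138244]
```

View pics/f_wrist.png

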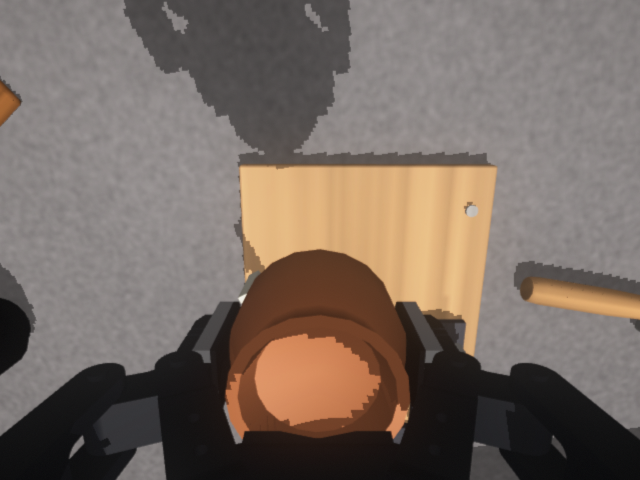

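View pics/f_side.png

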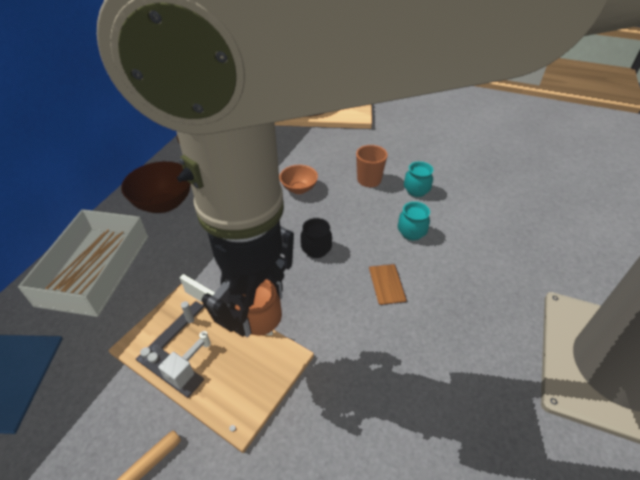

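The wrist view shows the plate's front corners at (240,166) and (496,166). I'll use them to check the nest pose.

Run:
```python
from h import *
W=wplane("pics/f_wrist.png",[[240,166],[496,166]],.012);print(W,[w2n(p) for p in W])
d=W[1]-W[0];print(np.linalg.norm(d),np.degrees(np.arctan2(-d[0],d[1])))
# pot rim in image -> tool frame
print(w2n(wplane("pics/f_wrist.png",[[318,373]],.158-.037+.06)[0]))
```

```text
[[0.43705375 0.14894563 0.012     ]
 [0.47058564 0.31276474 0.012     ]] [array([-136.96924715,  -51.39790102]), array([-137.35448461,  115.81735475])]
0.1672156995403886 -11.567999835225256
[-95.43673154  -0.27627328]
```

apply_moves([
  [[1,0.15,0.1,0,0,0,-0.2],[2.2,0.15,0.1,0,0,0,-0.2],[3.2,0.15,0.1,0,0,0,-0.2],[3.8,0.15,0.1,0,0,0,-0.2],[4.1,0.15,0.1,0,0,0,-0.2],[4.15,0.15,0.1,0,0,0,-0.2],[4.15,0.15,0.1,0,0,0,-0.2]],
])

```text
clock: 6.05
tcp_pos: [0.4954, 0.1921, 0.0572]
orientation: [-0.446, 0.548, 0.446, 0.549]
force: [-0.6, 0.2, -1.9]
opening: 0.0583
```

apply_moves([
  [[0.08,0,0,0,0,0,-0.2],[0.12,0,0,0,0,0,-0.2],[0.16,0,0,0,0,0,-0.2],[0.16,0,0,0,0,0,-0.2]],
])

```text
clock: 6.45
tcp_pos: [0.4947, 0.1923, 0.0524]
orientation: [-0.446, 0.548, 0.446, 0.548]
force: [0.4, 0.6, -2.9]
opening: 0.0581
```

apply_moves([
  [[0.04,0,0,0,0,0,-0.2],[0.08,0,0,0,0,0,-0.2],[0.08,0,0,0,0,0,-0.2]],
])

```text
clock: 6.75
tcp_pos: [0.4945, 0.1921, 0.0501]
orientation: [-0.446, 0.549, 0.446, 0.548]
force: [-0.2, -0.8, -2.3]
opening: 0.0585
```

apply_moves([
  [[0.04,0,0,0,0,0,-0.2],[0.06,0,0,0,0,0,-0.2],[0.06,0,0,0,0,0,-0.2]],
])

```text
clock: 7.05
tcp_pos: [0.4947, 0.1922, 0.0495]
orientation: [-0.446, 0.548, 0.446, 0.548]
force: [-3.8, -1.1, 5.2]
opening: 0.0581
```

Contact with the plate (5 N up), so I'll release.

apply_moves([
  [[0,0,0,0,0,0,0.6],[0,0,0,0,0,0,0.95],[0,0,0,0,0,0,0.95],[0,0,0,0,0,0,0.95],[0,0,0,0,0,0,0.95]],
])

```text
clock: 7.55
tcp_pos: [0.4947, 0.1922, 0.0488]
orientation: [-0.446, 0.548, 0.446, 0.548]
force: [0.3, -0.2, 0.1]
opening: 0.0832
```

apply_moves([
  [[-0.5,0,0,0,0,0,0.95],[-1.5,0,0,0,0,0,0.95],[-3,0,0,0,0,0,0.95],[-4,0,0,0,0,0,0.95],[-5,1,0,0,0,0,0.95],[-5,3,0,0,0,0,0],[-5,4.5,0,0,0,0,-0.5],[-5,4.5,0,0,0,0,-1],[-5,4.5,0,0,0,0,-1],[-5,4.5,0,0,0,0,-1],[-5,4.5,0,0,0,0,-1]],
])

```text
clock: 8.65
tcp_pos: [0.3855, 0.2149, 0.1743]
orientation: [-0.446, 0.548, 0.446, 0.549]
force: [0.2, -0.2, 0.6]
opening: 0.0004
```

Run:
```python
from h import *
wcap("pics/g_wrist.png"); cv2.imwrite("pics/g_top.png",arm.capture("top")); cv2.imwrite("pics/g_side.png",cv2.resize(arm.capture("side")[220:460,60:380],None,fx=2.4,fy=2.4)); s=arm.read_state();print(s["clock"],s["tcp_pos"],s["force"],s["opening"],w2n(s["tcp_pos"]))
```

```text
8.8 [0.38505171 0.21478502 0.17374061] [ 0.33346017 -1.22260678  0.05096359] 0.0001686361618368693 [-201.24221781    2.52818454]
```

View pics/g_wrist.png

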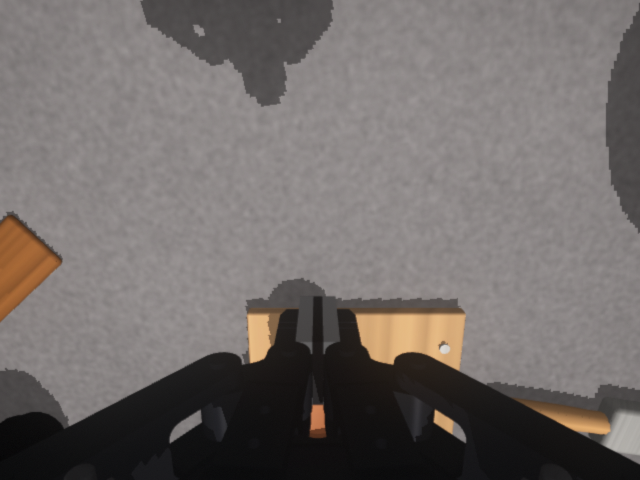

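View pics/g_side.png

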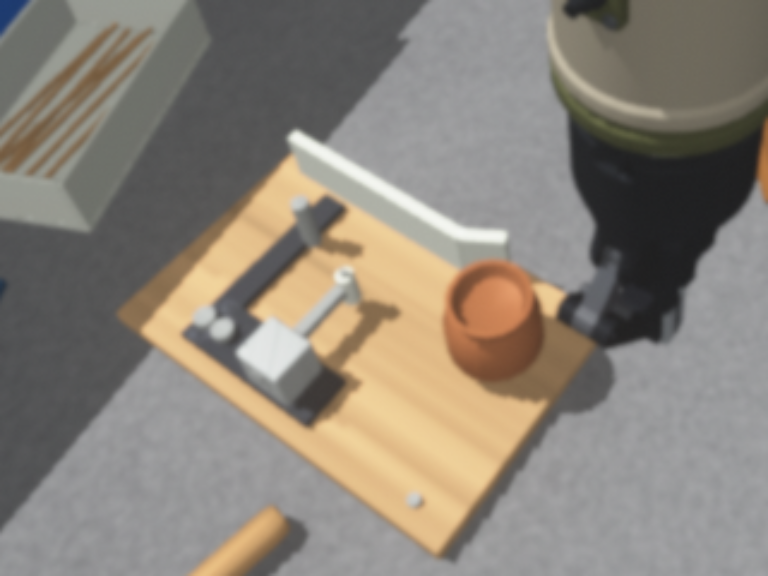

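View pics/g_top.png

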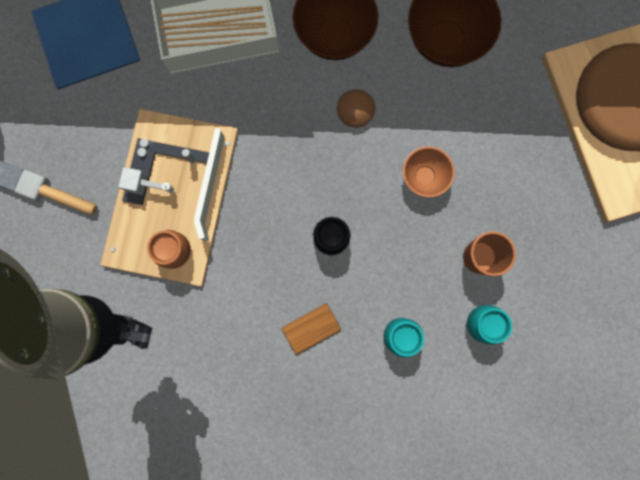

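The pot stands upright alone on the front of the plate, rim centre near (172,246) in the top view, and the cup and dish are undisturbed. I'll measure before pushing.

Run:
```python
from h import *
t=cv2.imread("pics/g_top.png")
cv2.imwrite("pics/g_topc.png",cv2.resize(t[100:300,90:250],None,fx=3,fy=3,interpolation=cv2.INTER_CUBIC))
ct=lambda p:np.array(p)/3+[90,100]-.33
for nm,a,z in(("stop",(287,157),.057),("roller",(229,259),.049),("fence",(381,87),.052),("fence",(322,355),.052),("lead",(335,412),.052)):
    print(nm,w2n(plane("top",ct(a),z)[0]))
```

```text
stop [65.32726825  6.81816785]
roller [ 7.4723451  26.79729101]
fence [113.4420834  -31.88799045]
fence [-32.80505166 -33.58136361]
lead [-60.54695557 -46.93272773]
```

View pics/g_topc.png

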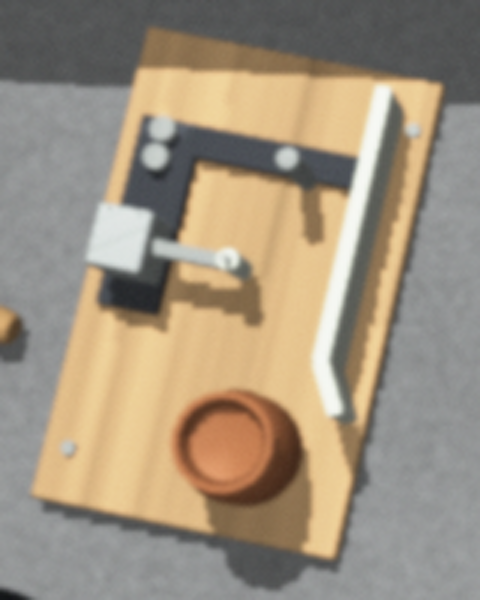

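Run:
```python
from h import *
print(w2n(plane("top",np.array([[227,442]])/3+[90,100]-.33,.071)[0]))
s=arm.read_state();print(w2n(s["tcp_pos"]))
plan([*n2w(-160,2),.056],goal_R(1))
```

```text
[-87.62971059  -1.53438742]
[-201.24221781    2.52818454]
shift [ 4.71 -1.65 -0.02] turn [-0.01 -0.   -0.  ]
```

apply_moves([
  [[1,-0.5,0,0,0,0,-1],[2.5,-1,-0.04,0,0,0,-1],[4,-1.5,-0.06,0,0,0,-1],[4.7,-1.65,-0.06,0,0,0,-1],[4.8,-1.65,-0.06,0,0,0,-1],[4.8,-1.65,-0.06,0,0,0,-1]],
])

```text
clock: 9.4
tcp_pos: [0.4243, 0.2049, 0.0535]
orientation: [-0.446, 0.549, 0.446, 0.548]
force: [0.4, -0.0, 0.1]
opening: -0.0003
```

apply_moves([
  [[0,-0.2,0,0,0,0,-1],[0,-0.4,0,0,0,0,-1],[0,-0.6,0,0,0,0,-1],[0,-0.8,0,0,0,0,-1],[0,-0.9,0,0,0,0,-1],[0,-1.0,0,0,0,0,-1],[0,-1.1,0,0,0,0,-1],[0,-1.2,0,0,0,0,-1],[0,-1.3,0,0,0,0,-1],[0,-1.4,0,0,0,0,-1]],
])

```text
clock: 10.4
tcp_pos: [0.4585, 0.1981, 0.0537]
orientation: [-0.446, 0.549, 0.447, 0.548]
force: [-3.7, 0.5, 2.2]
opening: 0.0001
```

Run:
```python
from h import *
s=arm.read_state();print(s["clock"],w2n(s["tcp_pos"]),s["tcp_pos"],s["force"])
cv2.imwrite("pics/h_side.png",cv2.resize(arm.capture("side")[220:460,60:380],None,fx=2.4,fy=2.4))
```

```text
10.4 [-125.90689986    1.11124597] [0.45853444 0.19812048 0.05368827] [-3.66791477  0.53086789  2.22614685]
```

View pics/h_side.png

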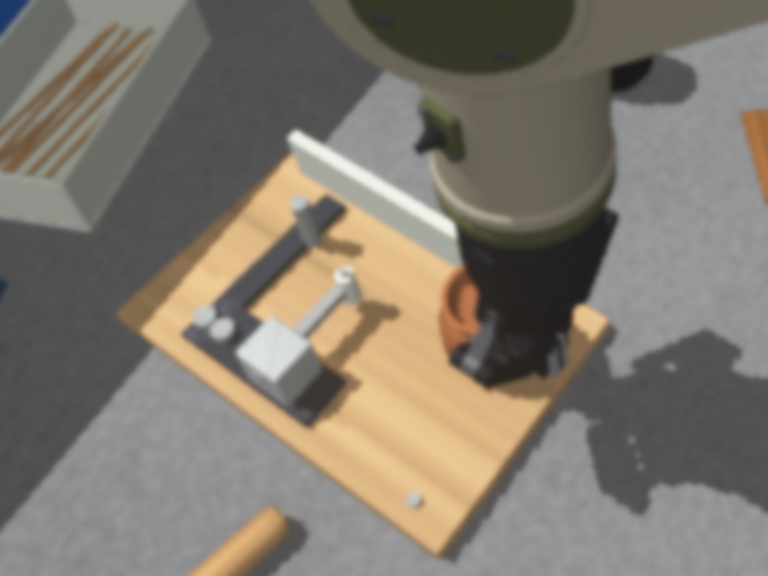

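apply_moves([
  [[0,-0.15,0,0,0,0,-1],[0,-0.3,0,0,0,0,-1],[0,-0.45,0,0,0,0,-1],[0,-0.6,0,0,0,0,-1],[0,-0.75,0,0,0,0,-1],[0,-0.9,0,0,0,0,-1],[0,-1.05,0,0,0,0,-1],[0,-1.2,0,0,0,0,-1],[0,-1.35,0,0,0,0,-1],[0,-1.5,0,0,0,0,-1],[0,-1.6,0,0,0,0,-1],[0,-1.7,0,0,0,0,-1]],
])

```text
clock: 11.65
tcp_pos: [0.5007, 0.1894, 0.0538]
orientation: [-0.446, 0.548, 0.446, 0.548]
force: [-1.6, -0.7, 0.5]
opening: -0.0003
```

Run:
```python
from h import *
s=arm.read_state();print(s["clock"],w2n(s["tcp_pos"]),s["tcp_pos"],s["force"])
cv2.imwrite("pics/i_side.png",cv2.resize(arm.capture("side")[220:460,60:380],None,fx=2.4,fy=2.4))
cv2.imwrite("pics/i_top.png",cv2.resize(arm.capture("top")[80:300,60:280],None,fx=2.5,fy=2.5))
```

```text
11.65 [-82.85417086   1.098155  ] [0.50069    0.18937711 0.05376791] [-1.64506508 -0.73381899  0.48736978]
```

View pics/i_side.png

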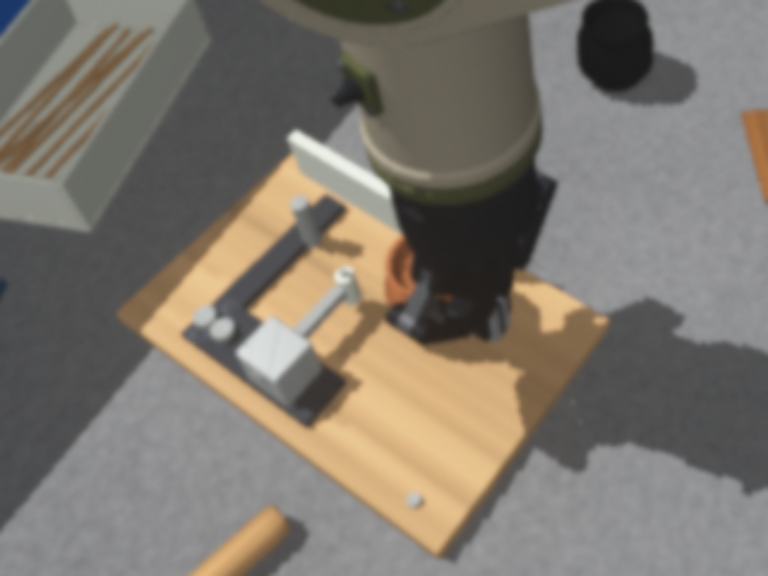

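View pics/i_top.png

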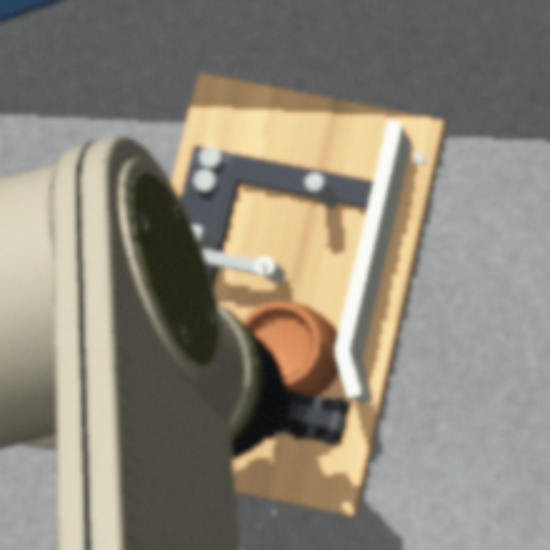

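apply_moves([
  [[0,-0.15,0,0,0,0,-1],[0,-0.3,0,0,0,0,-1],[0,-0.45,0,0,0,0,-1],[0,-0.6,0,0,0,0,-1],[0,-0.7,0,0,0,0,-1],[0,-0.8,0,0,0,0,-1],[0,-0.9,0,0,0,0,-1],[0,-1.0,0,0,0,0,-1]],
])

```text
clock: 12.55
tcp_pos: [0.5251, 0.1843, 0.0538]
orientation: [-0.446, 0.548, 0.446, 0.548]
force: [-1.9, -0.1, 0.3]
opening: 0.0002
```

apply_moves([
  [[0,-0.08,0,0,0,0,-1],[0,-0.16,0,0,0,0,-1],[0,-0.24,0,0,0,0,-1],[0,-0.32,0,0,0,0,-1]],
])

```text
clock: 12.95
tcp_pos: [0.5317, 0.1833, 0.0537]
orientation: [-0.446, 0.549, 0.447, 0.548]
force: [-9.7, 2.9, 6.4]
opening: 0.0001
```

apply_moves([
  [[0,-0.08,0,0,0,0,-1],[0,-0.16,0,0,0,0,-1],[0,-0.24,0,0,0,0,-1]],
])

```text
clock: 13.25
tcp_pos: [0.5378, 0.182, 0.0537]
orientation: [-0.446, 0.549, 0.447, 0.548]
force: [-7.8, 2.4, 5.0]
opening: 0.0004
```

Run:
```python
from h import *
s=arm.read_state();print(s["clock"],w2n(s["tcp_pos"]),s["force"],s["wrist_torque"])
a=arm.capture("side")[240:400,100:320];cv2.imwrite("pics/j_side.png",cv2.resize(a,None,fx=3.5,fy=3.5,interpolation=cv2.INTER_CUBIC))
```

```text
13.25 [-45.05616373   1.42716408] [-7.80544446  2.44359871  4.98913309] [0.40964371 1.16155267 0.01982934]
```

View pics/j_side.png

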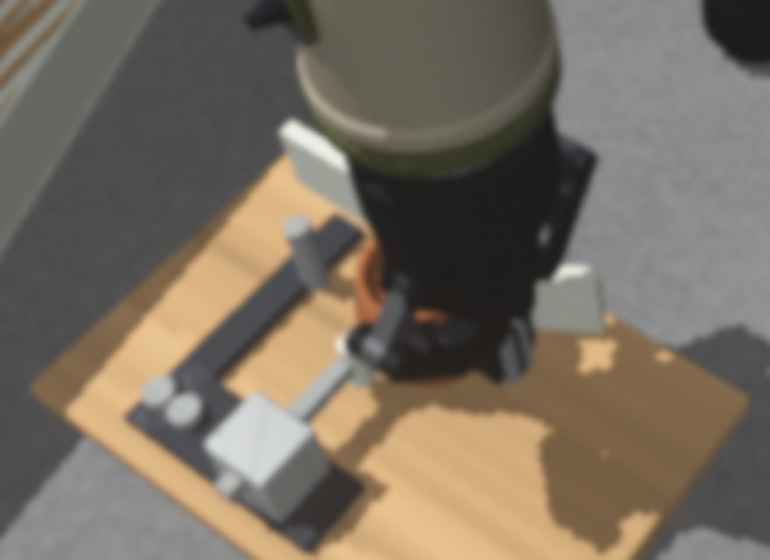

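apply_moves([
  [[0.03,-0.08,0,0,0,0,-1],[0.06,-0.16,0,0,0,0,-1],[0.1,-0.24,0,0,0,0,-1]],
])

```text
clock: 13.6
tcp_pos: [0.5439, 0.1809, 0.0515]
orientation: [-0.446, 0.549, 0.447, 0.548]
force: [-8.5, 2.2, 5.4]
opening: -0.0002
```

apply_moves([
  [[0,-0.06,0,0,0,0,-1],[0,-0.12,0,0,0,0,-1],[0,-0.18,0,0,0,0,-1]],
])

```text
clock: 13.9
tcp_pos: [0.5485, 0.1799, 0.0513]
orientation: [-0.446, 0.549, 0.447, 0.548]
force: [-5.9, 1.7, 3.5]
opening: -0.0004
```

apply_moves([
  [[0,-0.06,0,0,0,0,-1],[0,-0.12,0,0,0,0,-1],[0,-0.18,0,0,0,0,-1]],
])

```text
clock: 14.2
tcp_pos: [0.5531, 0.179, 0.0514]
orientation: [-0.446, 0.548, 0.447, 0.548]
force: [-4.1, 2.7, 2.7]
opening: -0.0003
```

Run:
```python
from h import *
s=arm.read_state();print(s["clock"],w2n(s["tcp_pos"]),s["force"],s["wrist_torque"])
a=arm.capture("side")[240:400,100:320];cv2.imwrite("pics/k_side.png",cv2.resize(a,None,fx=3.5,fy=3.5,interpolation=cv2.INTER_CUBIC))
a=arm.capture("top")[100:300,80:280];cv2.imwrite("pics/k_top.png",cv2.resize(a,None,fx=3,fy=3,interpolation=cv2.INTER_CUBIC))
```

```text
14.2 [-29.45615992   1.51594997] [-4.12934058  2.66571483  2.7151423 ] [ 0.44410377  0.62215587 -0.02661172]
```

View pics/k_side.png

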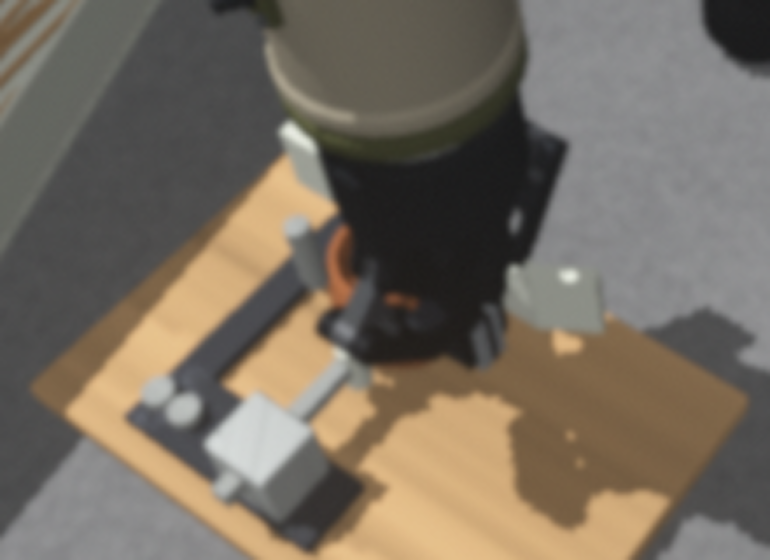

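View pics/k_top.png

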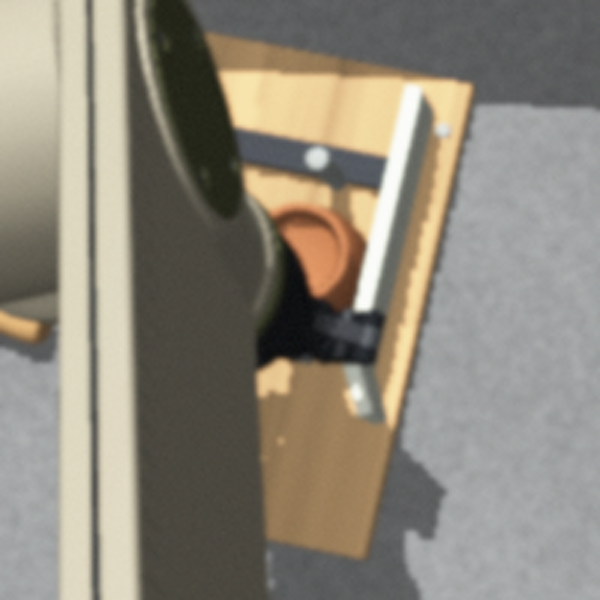

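apply_moves([
  [[0,-0.06,0,0,0,0,-1],[0,-0.12,0,0,0,0,-1],[0,-0.18,0,0,0,0,-1]],
])

```text
clock: 14.6
tcp_pos: [0.5578, 0.1777, 0.0513]
orientation: [-0.446, 0.548, 0.446, 0.548]
force: [-3.1, 2.3, 2.0]
opening: -0.0002
```

apply_moves([
  [[0,-0.05,0,0,0,0,-1],[0,-0.1,0,0,0,0,-1],[0,-0.15,0,0,0,0,-1]],
])

```text
clock: 14.9
tcp_pos: [0.5616, 0.1768, 0.0513]
orientation: [-0.446, 0.548, 0.446, 0.548]
force: [-2.7, 2.9, 1.6]
opening: 0.0001
```

apply_moves([
  [[0,-0.04,0,0,0,0,-1],[0,-0.08,0,0,0,0,-1]],
])

```text
clock: 15.1
tcp_pos: [0.5636, 0.1763, 0.0513]
orientation: [-0.446, 0.548, 0.446, 0.548]
force: [-2.9, 2.6, 1.9]
opening: -0.0003
```

Run:
```python
from h import *
s=arm.read_state();print(s["clock"],w2n(s["tcp_pos"]),s["force"],s["wrist_torque"])
a=arm.capture("side")[240:400,100:320];cv2.imwrite("pics/l_side.png",cv2.resize(a,None,fx=3.5,fy=3.5,interpolation=cv2.INTER_CUBIC))
a=arm.capture("top")[100:300,80:280];cv2.imwrite("pics/l_top.png",cv2.resize(a,None,fx=3,fy=3,interpolation=cv2.INTER_CUBIC))
```

```text
15.1 [-18.60216095   1.07955772] [-2.89583347  2.63624314  1.855161  ] [ 0.26186806  0.40876218 -0.0182461 ]
```

View pics/l_side.png

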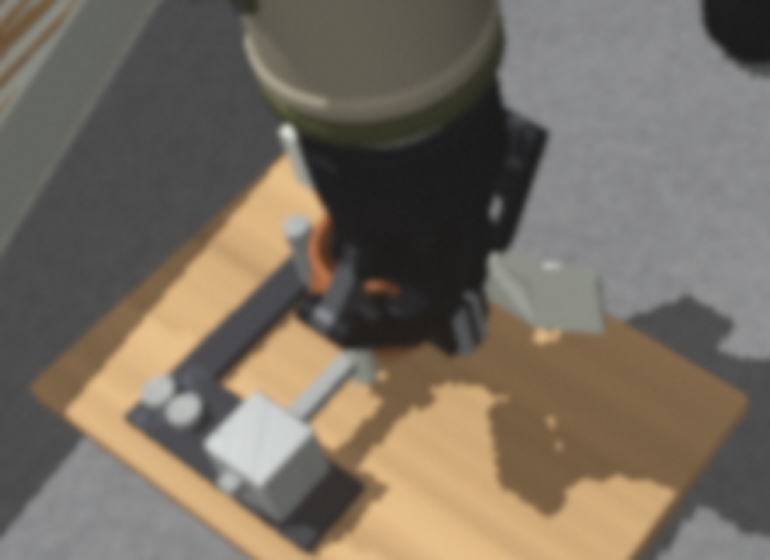

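View pics/l_top.png

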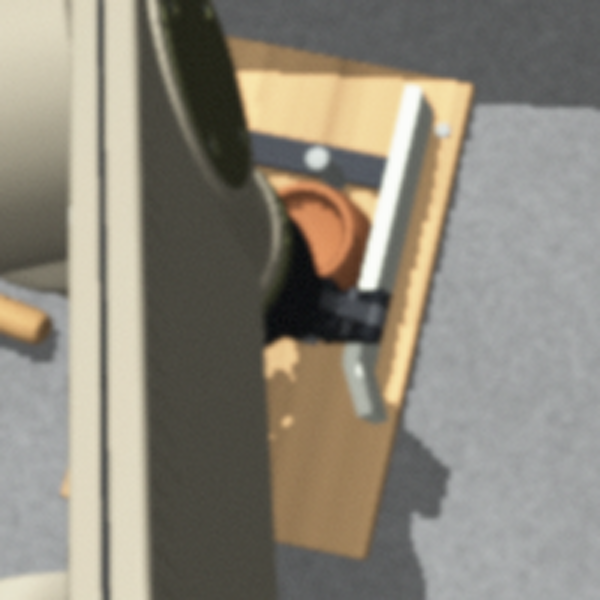

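apply_moves([
  [[0,-0.04,0,0,0,0,-1],[0,-0.08,0,0,0,0,-1],[0,-0.12,0,0,0,0,-1]],
])

```text
clock: 15.5
tcp_pos: [0.5665, 0.1757, 0.0513]
orientation: [-0.446, 0.548, 0.446, 0.548]
force: [-0.9, 1.1, 0.5]
opening: 0.0001
```

apply_moves([
  [[0,-0.04,0,0,0,0,-1],[0,-0.08,0,0,0,0,-1]],
])

```text
clock: 15.7
tcp_pos: [0.5685, 0.1753, 0.0513]
orientation: [-0.446, 0.548, 0.446, 0.548]
force: [-1.5, 1.1, 1.4]
opening: -0.0003
```

apply_moves([
  [[0,-0.02,0,0,0,0,-1],[0,-0.04,0,0,0,0,-1]],
])

```text
clock: 15.9
tcp_pos: [0.5694, 0.1751, 0.0513]
orientation: [-0.446, 0.548, 0.446, 0.548]
force: [-0.7, 0.4, -0.5]
opening: 0.0001
```

apply_moves([
  [[0,-0.02,0,0,0,0,-1],[0,-0.04,0,0,0,0,-1]],
])

```text
clock: 16.1
tcp_pos: [0.5704, 0.1748, 0.0513]
orientation: [-0.446, 0.548, 0.446, 0.548]
force: [0.0, 0.2, -0.6]
opening: -0.0
```

apply_moves([
  [[0,-0.02,0,0,0,0,-1],[0,-0.04,0,0,0,0,-1]],
])

```text
clock: 16.3
tcp_pos: [0.5706, 0.1748, 0.0512]
orientation: [-0.446, 0.549, 0.447, 0.548]
force: [-6.7, 0.7, 5.9]
opening: 0.0001
```

apply_moves([
  [[0,-0.02,0,0,0,0,-1],[0,-0.04,0,0,0,0,-1]],
])

```text
clock: 16.5
tcp_pos: [0.5707, 0.1748, 0.0512]
orientation: [-0.446, 0.549, 0.447, 0.547]
force: [-11.7, 0.7, 8.9]
opening: 0.0004
```

Run:
```python
from h import *
s=arm.read_state();print(s["clock"],w2n(s["tcp_pos"]),s["force"],s["wrist_torque"])
a=arm.capture("top")[100:300,80:280];cv2.imwrite("pics/m_top.png",cv2.resize(a,None,fx=3,fy=3,interpolation=cv2.INTER_CUBIC))
a=arm.capture("side")[240:400,100:320];cv2.imwrite("pics/m_side.png",cv2.resize(a,None,fx=3.5,fy=3.5,interpolation=cv2.INTER_CUBIC))
```

```text
16.5 [-11.30397329   0.99464342] [-11.69354727   0.73150539   8.90314983] [0.18124757 1.75424407 0.02115431]
```

View pics/m_top.png

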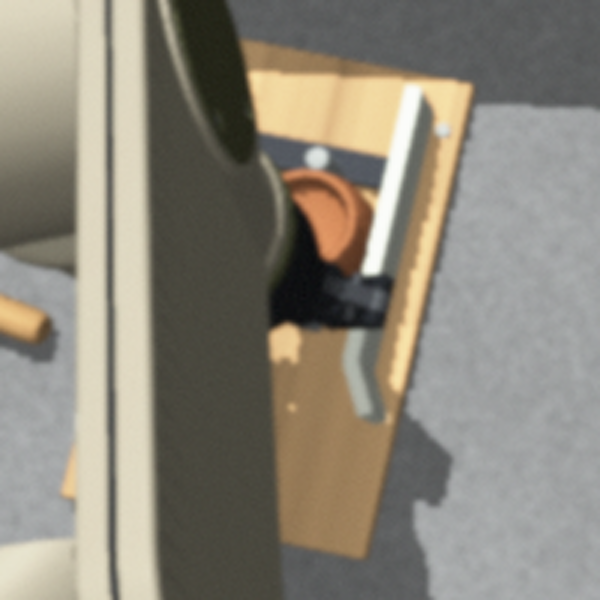

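View pics/m_side.png

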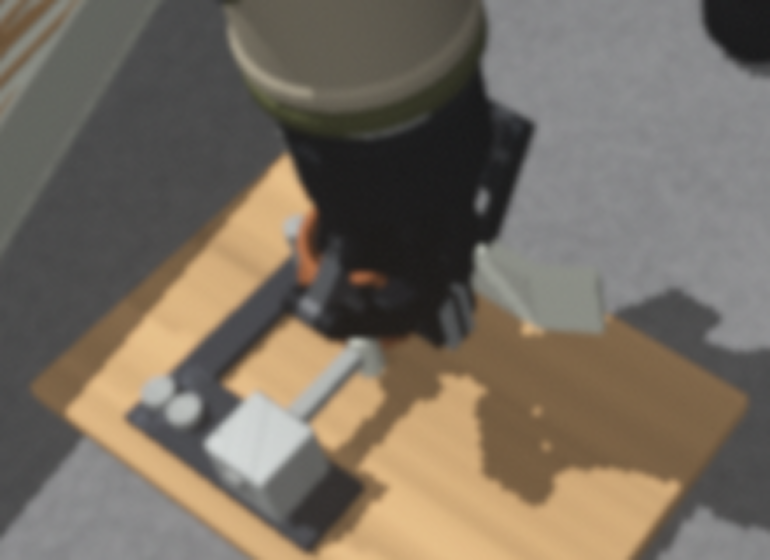

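The force rises sharply while the tool stands still, so the pot is on the stop. I'll back straight off.

apply_moves([
  [[0,0.08,0,0,0,0,-1],[0,0.2,0,0,0,0,-1],[0,0.5,0,0,0,0,-1],[0,1.2,0,0,0,0,-1],[0,2.2,0,0,0,0,-1],[-0.5,3.2,0,0,0,0,-1],[-2,4.5,0,0,0,0,-1],[-4,6,0,0,0,0,-1],[-5,7.5,0,0,0,0,-1],[-5,7.5,0,0,0,0,-1],[-5,7.5,0,0,0,0,-1]],
])

```text
clock: 17.7
tcp_pos: [0.3887, 0.2133, 0.1778]
orientation: [-0.447, 0.547, 0.446, 0.549]
force: [0.0, -0.8, -0.2]
opening: 0.0001
```

Run:
```python
from h import *
s=arm.read_state();print(s["clock"],w2n(s["tcp_pos"]),s["tcp_pos"],s["force"])
t=arm.capture("top");cv2.imwrite("pics/n_top.png",t);a=t[100:300,80:280];cv2.imwrite("pics/n_topc.png",cv2.resize(a,None,fx=3,fy=3,interpolation=cv2.INTER_CUBIC))
t=arm.capture("side");cv2.imwrite("pics/n_side.png",t);a=t[240:400,100:320];cv2.imwrite("pics/n_sidec.png",cv2.resize(a,None,fx=3.5,fy=3.5,interpolation=cv2.INTER_CUBIC))
```

```text
17.7 [-197.36511744    1.81479373] [0.38870359 0.21330023 0.17777037] [ 0.0094766  -0.83900229 -0.23430697]
```

View pics/n_topc.png

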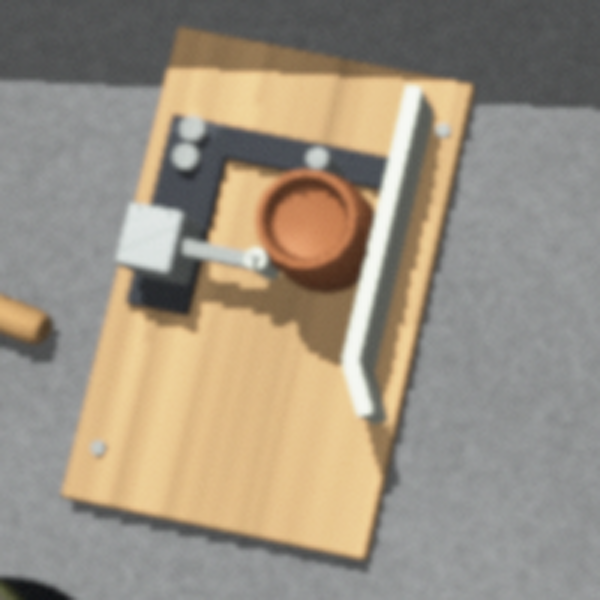

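View pics/n_sidec.png

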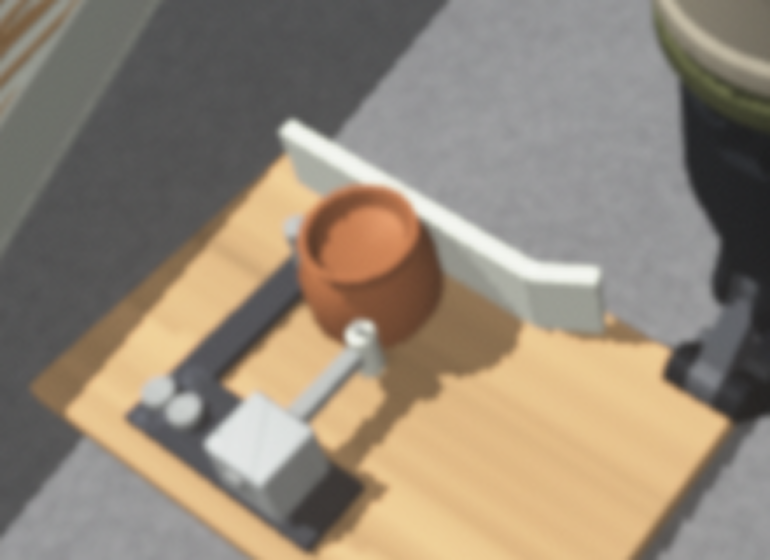

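View pics/n_top.png

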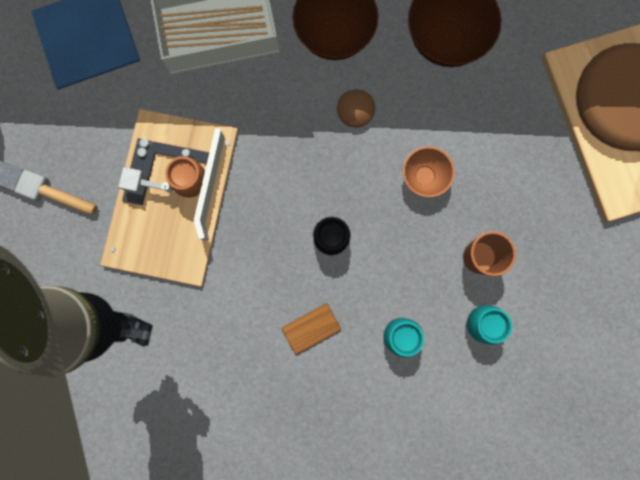

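Run:
```python
from h import *
from numpy import array as A
ct=lambda p:A(p)/3+[80,100]-.33
cs=lambda p:A(p)/3.5+[100,240]-.36
print("rim outer top",w2n(plane("top",ct((309,218)),.070)[0]))
print("rim side",w2n(plane("side",cs((362,234)),.070)[0]))
print("tri",tri([("top",ct((309,218))),("side",cs((362,234)))]))
print("roller",w2n(plane("top",ct((257,259)),.049)[0]),"stop",w2n(plane("top",ct((317,157)),.057)[0]))
# predicted upright outlines
for x,y in((30,0),):
  th=np.linspace(0,2*np.pi,60)
  for n,f,off,sc,fn in(("top","pics/n_topc.png",(80,100),3,"pics/o_top.png"),("side","pics/n_sidec.png",(100,240),3.5,"pics/o_side.png")):
    im=cv2.imread(f)
    for r,z in((22,12),(30,25),(30,51),(26,72)):
      X=A([[*n2w(x+r*np.cos(t),y+r*np.sin(t)),z/1000] for t in th])
      uv=(proj(n,X)-off)*sc
      cv2.polylines(im,[uv.astype(int)],True,(0,255,0),1)
    cv2.imwrite(fn,im)
```

```text
rim outer top [30.26245729 -0.61273378]
rim side [27.23988847  1.41336968]
tri [0.61135109 0.16547016 0.06629762]
roller [ 7.26241205 27.83160088] stop [65.32726825  6.81816785]
```

View pics/o_top.png

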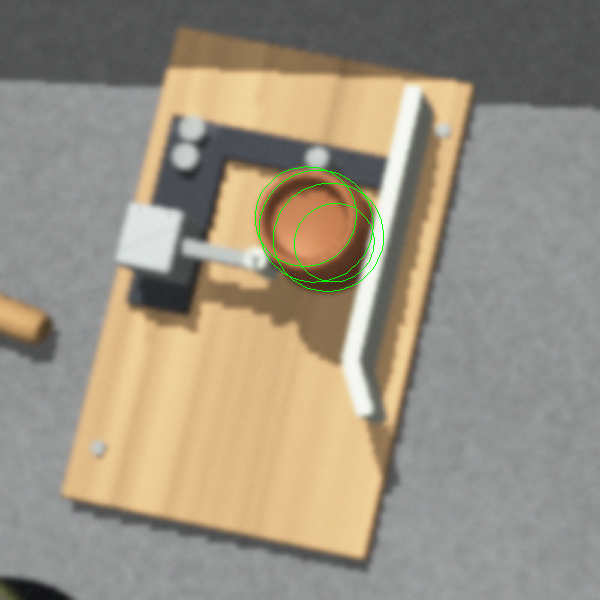

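View pics/o_side.png

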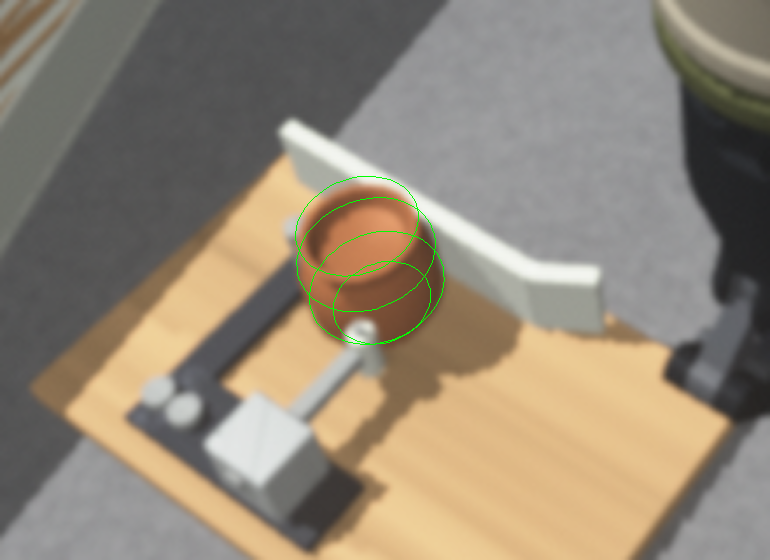

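Run:
```python
from plant import arm
print(arm.finish_job())
```

```text
the job is handed in; nothing more can be done
None
```

I gripped the orange necked pot by its belly, set it upright on the front of the plate and let go. Then I pushed it with the closed fingers past the roller to the stop, backed away and handed the job in at about 18 s.

- **Forces:** Passing the roller took about 10 N at most in the readings. The push then fell to near zero. It rose sharply to about 12 N at the stop while the tool stood still, and I stopped there, well under 25 N.
- **Seating:** In the last top view the pot sits at about nest x 30, y -0.6 mm. The pin was seen at x 65, which puts the seated centre at about x 30. The roller is displaced by about 1 mm behind the pot, so it is pressing on it.
- **Surroundings:** The cup and dish look unmoved and the arm is clear.
- **Disagreements:** The side view put the rim about 3 mm nearer in x, and 2 mm off in y, than the top view. The wrist view put the nest about 2 mm off. Both are near the calibration error. Contact with the fence and roller was judged only from pictures, and uprightness from outlines drawn over them. The side outline sat a few pixels off.

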